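# Count three sample vials into the transport tray and snap its cover on

### The arm

A 7-joint arm with a two-finger parallel gripper is mounted at the origin on the work surface. World frame = base frame: x ahead of the robot, y to its left, z up, the work surface at z = 0. Lengths are in mm, angles in degrees, forces in N, time in s.
With the tool pointing down it reaches from about 425 to 1025 mm from the base axis. Payload 3.6 kg.
Tool frame: the origin (TCP) lies midway between the tips of the shut fingers; the grasp point (between the pads) lies 19 mm behind it (env.grip_point_offset is the distance from the TCP to the grasp point, in mm); z points along the fingers, y is the direction in which the jaws open and shut (so a half turn about z gives the same grasp; the last joint's range is limited). The gripper opens to 85 mm and grips with 20 to 120 N. Pads are 22 mm wide; open, the fingers measure 114 mm over their backs; the gripper's body (76 mm by 85 mm) begins 54 mm behind the grasp point. The pads swing forward as they close: fully open they stand 13 mm farther back than shut.
Start: joints at [58.528, 33.873, 2.773, 92.16, -1.908, 54.013, -1.931], TCP at [319.133, -650.987, 231.302] pointing down, gripper open.
Joint ranges: [-153.93, 153.93], [-27.13, 128.08], [-72.61, 78.16], [10.71, 143.7], [-87.88, 267.88], [4.46, 118.87], [-176.78, 176.78]. Speed limits (degrees/s): [147.25, 147.25, 180, 180, 180, 180, 180].

### API

Orientations are given as [roll, pitch, yaw] about the fixed x, y, z axes, in that order (R = Rz(yaw) Ry(pitch) Rx(roll)).
In Python, from rig import env, camera, camera_info, look_for gives the robot as it stands.
- The arm moves only by the tool drive_tool, never from a script. Its argument "deltas" is a list of rows, each a list of 7 numbers: the turn, a rotation vector about the tool's x, y, z in degrees, then the shift along the tool's x, y, z in m, then the closure, from 0 (fully open) to 1 (shut). A call has 1 to 12 rows; each row shifts and turns the commanded pose from where the row before left it, along the tool's axes as they then stand; what a row does not reach is not made up. A row lasts 1/10 s, in which the tool goes at most 50 mm and 8.59 degrees, less where a joint would pass 70% of its speed; a pose out of reach is approached as far as the arm can. A call with a gripper value outside its range is refused whole. The fingers move at their own pace and stop on an object; "grip_force" is the grip in N (left out, the last holds). Time passes only in rows, so rows that do not move let the fingers close. It gives the time, the measured TCP pose, the force and the opening at its end, in the units of the state.
- env.state(): the state, without advancing time (a new reading comes with each control period).
- camera(name): name is "side" or "top"; returns (picture, depth): 420x560x3 uint8, blue, green, red; 420x560 float32, mm along the optical axis (not along the pixel's ray), 0 where there is no reading.
- camera_info(name): a dict with "fx", "fy", "cx", "cy" (pixels), "R" (3x3) and "t" (3): a world point X has camera coordinates R X + t. Camera axes: x right, y down, z forward; pixel columns grow to the right and rows downward; lengths in mm; the calibration is good to about 2 mm. A picture is of the moment at which its call begins. camera_info takes no time and is no camera call.
- env.sign_off(): hands the job in, once; it reports no verdict.
Trained networks look in the newest picture that a camera, given by its name, has taken for a name from the list of things; names that differ only in an ending like _2 or _b are one class to them, and where a whole thing is asked for, a point or a joint stands for the part that bears it (a point fixed in the world has none). Each returns a list of dicts, best first, with "conf" (0 to 1); they miss things now and then, are a little off and sometimes report something else, mostly with a low value. They report only what shows in the picture. A call takes as long as a camera call. They do not tell look-alikes from the thing itself.
- look_for(thing, camera): "location" ([x, y, z] in mm, in the coordinates of the camera as it stood for that picture, good to about 4 mm: the middle of the surface that is visible of it).
The state is a dict: "time": time; "q": joint angles; "joint_velocities": joint speeds; "joint_efforts": joint torques, N m; "tool_pos": TCP position; "orientation": TCP orientation; "ft_force": force on the tool from outside, world axes, zero at the start; "moment": the same for the moment, N m; "finger_gap": finger opening in mm.
Only numpy, scipy, OpenCV 4.12 (cv2) and the standard library are available. Lean on these libraries where they do the work, as an engineer would, in place of code of your own. Each camera call takes 0.05 s, during which the arm holds its last target. There are 200 camera calls.

### The job

Stand exactly three of the five sample vials upright in wells of the blue transport tray (any three, one to a well), leaving the other two standing in the steel stock tray. Then set the blue cover over the tray and press it straight down until the clips snap over its edge all round, and finish while still pressing it down firmly, with about 10 N, so that the seal stays squeezed: do not let go. Leave the bottle, slide box and jar alone.

Things in the scene. Friction and masses are not known exactly. Their poses are not given: they have to be found in the camera images.
- vial0_mid (a point): One of five identical amber sample vials with white screw caps, standing upright in the steel stock tray. 48 mm tall: body 22 mm across, cap (top 15 mm) 24 mm across. About 30 g. The point is at its centre, 24 mm above its foot; z points up through the cap. Neighbours stand at least 50 mm apart, centre to centre.
- vial1_mid (a point): One of five identical amber sample vials with white screw caps, standing upright in the steel stock tray. 48 mm tall: body 22 mm across, cap (top 15 mm) 24 mm across. About 30 g. The point is at its centre, 24 mm above its foot; z points up through the cap. Neighbours stand at least 50 mm apart, centre to centre.
- vial2_mid (a point): One of five identical amber sample vials with white screw caps, standing upright in the steel stock tray. 48 mm tall: body 22 mm across, cap (top 15 mm) 24 mm across. About 30 g. The point is at its centre, 24 mm above its foot; z points up through the cap. Neighbours stand at least 50 mm apart, centre to centre.
- vial3_mid (a point): One of five identical amber sample vials with white screw caps, standing upright in the steel stock tray. 48 mm tall: body 22 mm across, cap (top 15 mm) 24 mm across. About 30 g. The point is at its centre, 24 mm above its foot; z points up through the cap. Neighbours stand at least 50 mm apart, centre to centre.
- vial4_mid (a point): One of five identical amber sample vials with white screw caps, standing upright in the steel stock tray. 48 mm tall: body 22 mm across, cap (top 15 mm) 24 mm across. About 30 g. The point is at its centre, 24 mm above its foot; z points up through the cap. Neighbours stand at least 50 mm apart, centre to centre.
- stock: Low steel stock tray, fixed, 170 mm along its x by 190 mm along its y, with a 7 mm high edge; the vials stand on its 3 mm thick floor. Origin at the centre of its underside, on the bench.
- tray: Blue transport tray, fixed to the bench: a 150 mm square base 7 mm high, in its middle a 112 mm square block 20 mm high with four square wells. Origin at the centre of its underside, on the bench; axes along its sides; z up. The cover fits over the block in any of its four quarter-turn positions.
- clip_site (a point): Inner edge of one of the four sprung steel clips, one at the middle of each side of the tray (this one on its +x side), 65 mm from the tray's centre, 20 mm above the bench. 24 mm wide, 34 mm high, with a lead-in sloping outward. The cover's flange must be pushed past all four together: the push rises to a peak of roughly 10 to 20 N, then drops suddenly as they snap over the flange.
- well0 (a point): Centre of the floor of a square well in the tray's block: 32 mm wide, 12 mm deep, its floor 8 mm above the bench; z up. Wells are 56 mm apart, so beside a filled well the fingers have room only if opened little (about 35 mm).
- well1 (a point): Centre of the floor of a square well in the tray's block: 32 mm wide, 12 mm deep, its floor 8 mm above the bench; z up. Wells are 56 mm apart, so beside a filled well the fingers have room only if opened little (about 35 mm).
- well2 (a point): Centre of the floor of a square well in the tray's block: 32 mm wide, 12 mm deep, its floor 8 mm above the bench; z up. Wells are 56 mm apart, so beside a filled well the fingers have room only if opened little (about 35 mm).
- well3 (a point): Centre of the floor of a square well in the tray's block: 32 mm wide, 12 mm deep, its floor 8 mm above the bench; z up. Wells are 56 mm apart, so beside a filled well the fingers have room only if opened little (about 35 mm).
- cover_handle (a point): Centre of the grip bar on the blue cover, 64 mm long along this point's x, 18 mm thick along y, 30 mm high; z up. The point lies 75 mm above the cover's lower edge, 15 mm above its flat top, 15 mm below the bar's top. With the cover snapped home it is 86 to 87 mm above the bench over the tray's centre; with the seal fully squeezed 83.5 mm; just before the snap about 90 mm.
- cover_edge (a point): Centre of the cover's lower edge, same axes as the handle point. The cover is a hood standing mouth down on the bench: 126 mm square outside, 118 mm inside, 60 mm high outside, 56 mm inside, with a sloping flange 138 mm square and 5 mm high around its lower edge; about 0.2 kg.
- seal (a joint): Squeeze of the black rubber seal that runs around the tray's block under the cover's flange, in m: 0 free (its top 12 mm above the bench), 0.0035 fully squeezed. It yields about 1 mm per 3 N of push.
- oil_bottle: Bystander: small bottle, 36 mm across, 75 mm tall. Origin at its foot.
- slide_box: Bystander: flat blue slide box, 85 x 170 x 30 mm. Origin under its centre.
- wash_jar: Bystander: white jar, 52 mm across, 68 mm tall. Origin at its foot.
Things that resemble listed ones, but are neither listed nor needed, are in the scene too. What is shaped like the part that bears vial0_mid but yellow is not meant.

How it is judged (in metres and radians):
On the way, in this order (a step that is already met when the one before it is completed fails the run):
1. exactly three vials stand upright in the tray's wells, the other two in the stock tray (angle between each of vial0_mid, vial1_mid, vial2_mid, vial3_mid, vial4_mid's own z axis and vertical below 0.2 rad and height (world z) of each of vial0_mid, vial1_mid, vial2_mid, vial3_mid, vial4_mid below 0.036 m and ((horizontal distance between each of vial0_mid, vial1_mid, vial2_mid and tray below 0.055 m and horizontal distance between each of vial3_mid, vial4_mid and stock below 0.12 m) or (horizontal distance between each of vial0_mid, vial1_mid, vial3_mid and tray below 0.055 m and horizontal distance between each of vial2_mid, vial4_mid and stock below 0.12 m) or (horizontal distance between each of vial0_mid, vial1_mid, vial4_mid and tray below 0.055 m and horizontal distance between each of vial2_mid, vial3_mid and stock below 0.12 m) or (horizontal distance between each of vial0_mid, vial2_mid, vial3_mid and tray below 0.055 m and horizontal distance between each of vial1_mid, vial4_mid and stock below 0.12 m) or (horizontal distance between each of vial0_mid, vial2_mid, vial4_mid and tray below 0.055 m and horizontal distance between each of vial1_mid, vial3_mid and stock below 0.12 m) or (horizontal distance between each of vial0_mid, vial3_mid, vial4_mid and tray below 0.055 m and horizontal distance between each of vial1_mid, vial2_mid and stock below 0.12 m) or (horizontal distance between each of vial0_mid, vial4_mid and stock below 0.12 m and horizontal distance between each of vial1_mid, vial2_mid, vial3_mid and tray below 0.055 m) or (horizontal distance between each of vial0_mid, vial3_mid and stock below 0.12 m and horizontal distance between each of vial1_mid, vial2_mid, vial4_mid and tray below 0.055 m) or (horizontal distance between each of vial0_mid, vial2_mid and stock below 0.12 m and horizontal distance between each of vial1_mid, vial3_mid, vial4_mid and tray below 0.055 m) or (horizontal distance between each of vial0_mid, vial1_mid and stock below 0.12 m and horizontal distance between each of vial2_mid, vial3_mid, vial4_mid and tray below 0.055 m))), for 0.2 s.
2. the cover is snapped home under the clips (z of cover_handle in the frame of tray below 0.0875 m and horizontal distance between cover_handle and tray below 0.006 m and angle between cover_handle's own z axis and vertical below 0.05 rad), for 0.1 s.
At the end, for the whole second after the job is handed in: Exactly three vials upright (0.2 rad) in the wells, the other two upright in the stock tray; cover level, centred within 6 mm and snapped under the clips (handle point under 87.5 mm above the bench); the robot still presses it, the seal squeezed more than 1.8 mm (about 5.5 N) (all of step 1 and all of step 2 and value of joint seal above 0.0018 m and contact force between any of the fingers, the arm and cover above 2 N); the arm keeps its last pose, push and grip.
It fails at once if a bystander is shifted by more than 20 mm (distance of any of oil_bottle, slide_box, wash_jar from where it was at the start of the episode above 0.02 m).
It also fails if it takes over 72 s, if anything falls off the work surface, if the arm or the gripper's body presses on something with over 40 N, if the wrist force passes 120 N, or if a joint passes its speed limit or range.

## Working session

There is one attempt and no reset: what is moved stays moved. The work goes in short steps, Python scripts to look and compute and a tool call to move; the robot and the scene stay as the last step left them, time stands still between calls to the robot, and variables do not carry over. Pictures are saved under pics/ and viewed, on a budget of 10 in all, crops included, one or two more only if the job needs it, and the job is handed in when it is done.

Besides the shell and the picture viewer there is one more tool, called after "Request:" in YAML: its name, and indented under it one key for each argument. drive_tool: Moves the arm, as the interface text tells. Its arguments: {"type":"object","properties":{"deltas":{"type":"array","items":{"type":"array","items":{"type":"number"}}},"grip_force":{"type":"number"}},"required":["deltas"]}

```bash
ls; mkdir -p pics; cat > h.py <<'E'
import numpy as np, cv2
from rig import env, camera, camera_info, look_for
def cloud(n, d):
    i=camera_info(n); v,u=np.mgrid[0:420,0:560]
    P=np.stack([(u-i['cx'])*d/i['fx'],(v-i['cy'])*d/i['fy'],d],-1)
    return (P-np.array(i['t']))@np.array(i['R'])
def w(n,p):
    i=camera_info(n); return (np.array(p)-np.array(i['t']))@np.array(i['R'])
E
python3 - <<'E'
from h import *
for n in('top','side'):
    im,d=camera(n); cv2.imwrite(f'pics/{n}0.png',im); np.save(f'{n}0.npy',d); np.save(f'{n}0i.npy',im)
    i=camera_info(n); print(n,'cam at',-np.array(i['R']).T@np.array(i['t']),i['fx'])
for t in('vial0_mid','stock','tray','cover_handle'):
    for r in look_for(t,'top')[:7]: print(t,round(r['conf'],2),w('top',r['location']).round(0))
s=env.state();print(s, env.grip_point_offset)
E
```

```text
pics
top cam at [ 508.98316206    5.66094739 1158.94552568] 474.6746665575564
side cam at [380.96716915 787.30112485 685.56996934] 486.66975898729663
vial0_mid 0.53 [460. 214.  50.]
vial0_mid 0.43 [451. 116.  51.]
vial0_mid 0.16 [551.   6.  13.]
stock 0.81 [489. 266.   6.]
tray 0.56 [550.   7.  10.]
cover_handle 0.92 [ 522. -260.   57.]
{'time': 0.3, 'q': array([58.52809193, 33.89066587,  2.77141183, 92.18404921, -1.90919498,
       54.01278567, -1.92898163]), 'joint_velocities': array([-0.01748878, -0.09160304,  0.00262591, -0.16526002,  0.01447111,
       -0.09546191,  0.09012689]), 'joint_efforts': array([-2.78862448e-03, -5.48028195e+01,  1.54295068e+00, -1.98034465e+01,
        9.30813141e-03,  5.90319280e-03,  3.97210465e-05]), 'tool_pos': array([ 319.01768379, -650.75223857,  230.92662925]), 'orientation': array([-1.79958743e+02,  2.42826709e-03,  2.61185734e+01]), 'ft_force': array([-0.03718878, -0.14517604,  0.62641802]), 'moment': array([-0.04286592,  0.02896744,  0.05352504]), 'finger_gap': 85.25767071097992} 18.700000000000003
```

View pics/top0.png

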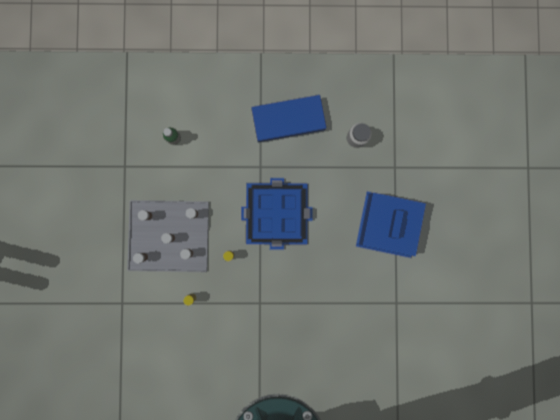

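View pics/side0.png

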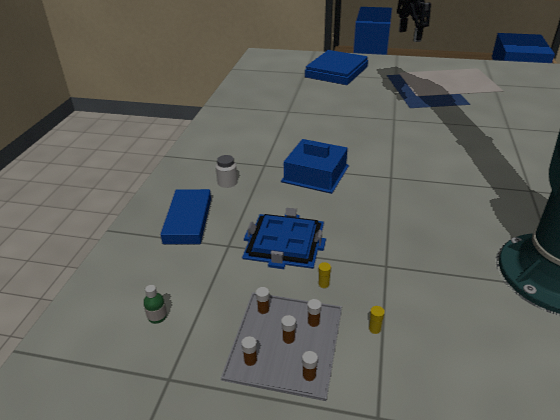

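The top view (+x up, +y left) shows the five white caps at (144,215), (191,213), (167,238), (138,258) and (186,254). The tray is at (277,213), the turned cover at (393,225) with its handle at (398,223), and yellow decoys at (229,256) and (189,300). Next I'll get exact positions from the depth.

```bash
python3 - <<'E'
from h import *
i=camera_info('top')
d=np.load('top0.npy'); im=np.load('top0i.npy').astype(int); P=cloud('top',d); z=P[...,2]
print('bench z',np.median(z[260:290,280:360]))
b,g,r=im[...,0],im[...,1],im[...,2]
m=((im.min(-1)>120)&(z>35)&(z<70)).astype(np.uint8); m[:, :120]=0;m[:190]=0;m[275:]=0;m[:,215:]=0
n,l,s,c=cv2.connectedComponentsWithStats(m)
for k in range(1,n):
    if s[k,4]>15: q=P[l==k]; print('cap',c[k].round(1),s[k,4],q.mean(0).round(1),((q.min(0)+q.max(0))/2).round(1))
def rect(mask,name):
    q=P[mask][:,:2].astype(np.float32); rc=cv2.minAreaRect(q); print(name,len(q),np.round(rc[0],1),np.round(rc[1],1),round(rc[2],1),'mean',q.mean(0).round(1),'z',np.median(z[mask]).round(1))
def box(u0,u1,v0,v1):
    k=np.zeros(z.shape,bool);k[v0:v1,u0:u1]=1;return k
cb=box(350,440,185,262)
rect(cb&(z>50)&(z<68),'cover top'); rect(cb&(z>80),'bar')
tb=box(236,318,172,252)
rect(tb&(z>16)&(z<23),'block+'); rect(tb&(z>27),'clips')
rect(tb&(z>4.5)&(z<10),'base');
n,l,s,c=cv2.connectedComponentsWithStats((tb&(z<14)&(z>4)).astype(np.uint8),connectivity=4)
for k in range(1,n):
    if s[k,4]>30: print('low',c[k].round(1),s[k],P[l==k].mean(0).round(1))
for a in ('cover_handle','tray','stock'):
    pass
st=box(120,215,190,280); rect(st&(z>1.5)&(z<20),'stock')
# enlarged crop of tray+cover
cr=np.load('top0i.npy')[170:290,120:440]; cv2.imwrite('pics/crop.png',cv2.resize(cr,None,fx=2.5,fy=2.5,interpolation=cv2.INTER_CUBIC))
for y in range(200,262,3): print(y,z[y,262:330:6].round(0))
E
```

```text
bench z -0.3929673318912216
cap [190.  212.5] 78 [548.2 203.1  50.5] [548.2 202.6  51.7]
cap [142.  214.4] 76 [543.6 314.5  49.8] [543.4 314.7  50.9]
cap [165.6 237.5] 79 [489.9 258.9  50. ] [490.  259.   48.9]
cap [184.5 253.5] 78 [453.  214.8  50.2] [453.1 214.5  51.1]
cap [137.5 257.6] 80 [443.6 323.3  49.8] [443.4 323.5  46.7]
cover top 2675 [ 523.3 -270.7] [127.3 125.9] 78.3 mean [ 523.2 -269.4] z 59.8
bar 272 [ 531.7 -139.8] [287.6  63.6] 86.4 mean [ 521.8 -239.6] z 89.7
block+ 1350 [549.    3.6] [137.4 138.4] 87.7 mean [549.2   2.1] z 19.5
clips 186 [549.2   1.5] [124.3 124.3] 45.0 mean [5.433e+02 1.000e-01] z 31.4
base 1452 [552.9   2. ] [189.2 187. ] 86.2 mean [547.6   1.8] z 7.3
low [276.8 213.7] [ 241  178   72   71 1439] [547.1   0.8   8.8]
low [264.9 201.1] [259 195  13  13 159] [577.7  29.7   7.9]
low [287.7 201.1] [282 195  13  13 154] [577.7 -25.7   7.7]
low [264.8 224.1] [258 218  14  13 163] [521.8  29.8   7.9]
low [288.1 224.1] [282 218  13  13 158] [521.9 -26.5   7.6]
stock 3727 [496.8 267. ] [215.8 229.2] 0.2 mean [495.3 263.3] z 3.4
200 [ 7.  9. 18. 20.  7. 11. 
[... 404 characters left out ...]
24 [12.  7. 20. 18.  8.  6. 21. 13.  4. -2. -3. -0.]
227 [ 9.  5. 18. 19.  7.  5. 19.  6. -4. -0.  2. -3.]
230 [ 8.  6. 19. 20.  6.  9. 21. 11.  1.  3. -3. -5.]
233 [19. 16. 19. 21. 20. 16. 19. 14.  1. -0. -2. -2.]
236 [ 9.  9.  5.  7.  8.  4. 20. 10.  1. -1.  3.  1.]
239 [10. 11. 14. 12. 12. 10.  5.  4. -2. -3.  1.  2.]
242 [ 7.  3. 29. 30. 11.  9. 10.  8. -1.  3.  1.  1.]
245 [-2. -6. 28. 32.  5.  5. -1. -1.  1.  1.  0. -2.]
248 [ 1.  2.  7.  3.  2. -1. -1.  3.  1. -0. -4.  3.]
251 [-0. -2. -2. -5.  3. -1.  1.  0.  1. -3.  2. -4.]
254 [ 0. -1. -6.  1.  1. -3.  1. -1. -0.  3.  0.  2.]
257 [-1. -2. -4.  2.  2. -3.  6. -3.  4. -0.  0. -1.]
260 [-3. -2.  0.  1.  1. -2. -4. -2. -2. -0. -2.  3.]
```

View pics/crop.png

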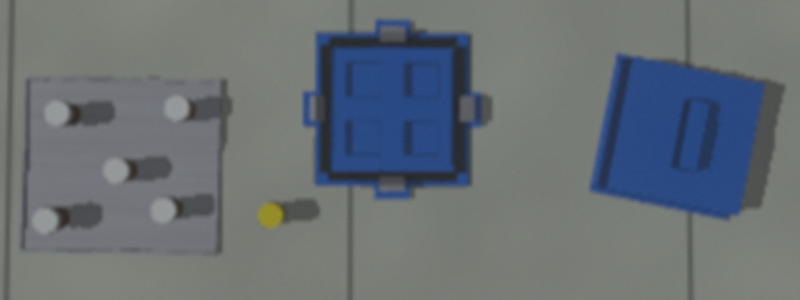

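The crop confirms the tray is square to the axes with its centre near (549.5, 1.7). The bar leans about -12° from x. I start moving to the first vial, turning to yaw 0 first.

Request:
drive_tool:
  deltas:
    - [0,0,6.53,0,0,0,0]
    - [0,0,6.53,0,0,0,0.2]
    - [0,0,6.53,0,0,0,0.4]
    - [0,0,6.53,0,0,0,0.45]
    - [0,0,0,0.0127,-0.0474,0,0.45]
    - [0,0,0,0.0127,-0.0474,0,0.45]
    - [0,0,0,0.0127,-0.0474,0,0.45]
    - [0,0,0,0.0127,-0.0474,0,0.45]
    - [0,0,0,0.0127,-0.0474,0,0.45]
    - [0,0,0,0.0127,-0.0474,0,0.45]
    - [0,0,0,0.0127,-0.0474,0,0.45]
    - [0,0,0,0.0127,-0.0474,0,0.45]
  grip_force: 30

```text
time: 1.5
tool_pos: [421.1, -270.0, 231.6]
orientation: [180.0, -0.0, -0.0]
ft_force: [0.8, 0.1, -0.5]
finger_gap: 46.7
```

```bash
python3 - <<'E'
from h import *
d=np.load('top0.npy'); P=cloud('top',d); z=P[...,2]
B=np.zeros(z.shape,bool);B[185:262,350:435]=1
for nm,m in(('top',B&(z>52)&(z<68)),('bar',B&(z>80)&(z<100))):
    n,l,s,c=cv2.connectedComponentsWithStats(cv2.morphologyEx(m.astype(np.uint8),cv2.MORPH_OPEN,np.ones((3,3))))
    k=1+s[1:,4].argmax(); q=P[l==k][:,:2].astype(np.float32); rc=cv2.minAreaRect(q)
    e=np.linalg.eigh(np.cov(q.T)); print(nm,s[k],rc,q.mean(0),np.degrees(np.arctan2(*e[1][::-1,1])))
B=np.zeros(z.shape,bool);B[190:238,243:310]=1
E
```

```text
top [ 363  192   62   64 2643] ((523.3350219726562, -270.7451171875), (127.321533203125, 125.93174743652344), 78.25594329833984) [ 523.18286 -269.56885] 67.26921495172903
bar [391 210  13  28 237] ((523.0320434570312, -270.7557678222656), (18.657804489135742, 63.3129768371582), 77.61275482177734) [ 523.1604  -270.08014] 167.9840258002969
```

Cover bar: centre (523.1, -270.5), axis -12.0°.

Request:
drive_tool:
  deltas:
    - [0,0,0,0.0127,-0.0473,0,0.45]
    - [0,0,0,0.0127,-0.0473,0,0.45]
    - [0,0,0,0.0127,-0.0473,0,0.45]
    - [0,0,0,0.0127,-0.0473,0,0.45]
    - [0,0,0,0.0127,-0.0473,0,0.45]
    - [0,0,0,0.0127,-0.0473,0,0.45]
    - [0,0,0,0.0127,-0.0473,0,0.45]
    - [0,0,0,0.0127,-0.0473,0,0.45]
    - [0,0,0,0.0127,-0.0473,0,0.45]
    - [0,0,0,0.0127,-0.0473,0,0.45]
    - [0,0,0,0,0,0.045,0.45]
    - [0,0,0,0,0,0.045,0.45]

```text
time: 2.7
tool_pos: [549.7, 205.0, 141.8]
orientation: [-179.8, -0.3, 0.2]
ft_force: [-0.5, -1.1, 0.2]
finger_gap: 46.5
```

Request:
drive_tool:
  deltas:
    - [0,0,0,-0.0012,0.0012,0.035,0.45]
    - [0,0,0,0,0,0.035,0.45]
    - [0,0,0,0,0,0.03,0.45]
    - [0,0,0,0,0,0.017,0.45]
    - [0,0,0,0,0,0,0.45]
    - [0,0,0,0,0,0,1]
    - [0,0,0,0,0,0,1]
    - [0,0,0,0,0,0,1]
    - [0,0,0,0,0,0,1]
    - [0,0,0,0,0,0,1]

```text
time: 3.7
tool_pos: [547.2, 200.2, 25.2]
orientation: [-180.0, -0.1, -0.0]
ft_force: [0.4, 0.5, 3.0]
finger_gap: 23.1
```

Request:
drive_tool:
  deltas:
    - [0,0,0,0,0,-0.03,1]
    - [0,0,0,0,0,-0.04,1]
    - [0,0,0,0.0075,0.0425,-0.015,1]
    - [0,0,0,0.0075,0.0425,0,1]
    - [0,0,0,0.0075,0.0425,0,1]
    - [0,0,0,0.0075,0.0425,0,1]
    - [0,0,0,0,0,0.02,1]
    - [0,0,0,0,0,0,1]

```text
time: 4.5
tool_pos: [575.1, 27.6, 88.0]
orientation: [179.9, 0.2, -0.2]
ft_force: [-0.5, -0.2, 0.1]
finger_gap: 23.1
```

```bash
python3 - <<'E'
from h import *
im,d=camera('side'); cv2.imwrite('pics/s1.png',cv2.resize(im[170:400,160:400],None,fx=2.4,fy=2.4)); s=env.state(); print(s['tool_pos'],s['finger_gap'],s['ft_force'])
E
```

```text
[575.41018961  29.73872257  88.655538  ] 22.91335714948897 [-0.79449219  0.69129035 -0.21058567]
```

View pics/s1.png

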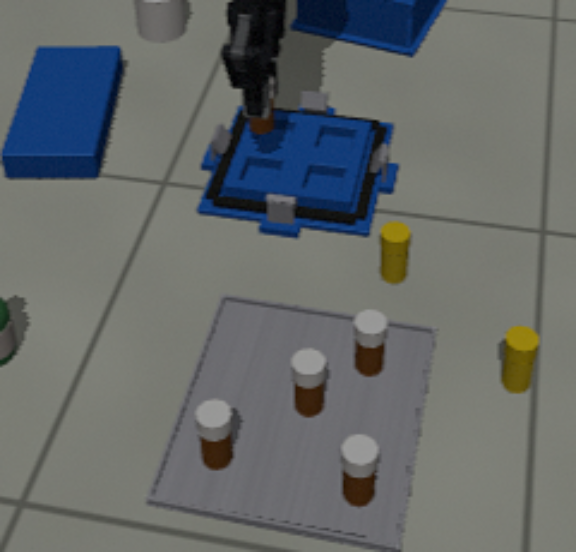

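The vial hangs upright over the far-left well, crop (262,120). Lower it and release.

Request:
drive_tool:
  deltas:
    - [0,0,0,0.0018,0,0.02,1]
    - [0,0,0,0,0,0.02,1]
    - [0,0,0,0,0,0.012,1]
    - [0,0,0,0,0,0.006,1]
    - [0,0,0,0,0,0,1]
    - [0,0,0,0,0,0,1]

```text
time: 5.15
tool_pos: [578.7, 30.5, 31.8]
orientation: [-180.0, -0.0, 0.0]
ft_force: [0.2, 0.6, -0.6]
finger_gap: 22.8
```

Request:
drive_tool:
  deltas:
    - [0,0,0,0,0,0.0012,1]
    - [0,0,0,0,0,0,0.58]
    - [0,0,0,0,0,0,0.58]
    - [0,0,0,0,0,0,0.58]
    - [0,0,0,0,0,-0.025,0.58]
    - [0,0,0,0,0,-0.05,0.58]
    - [0,0,0,-0.0251,-0.0369,0,0.45]
    - [0,0,0,-0.0251,-0.0369,0,0.45]
    - [0,0,0,-0.0251,-0.0369,0,0.45]
    - [0,0,0,-0.0251,-0.0369,0,0.45]
    - [0,0,0,-0.0251,-0.0369,0,0.45]
    - [0,0,0,0,0,0,0.45]

```text
time: 6.35
tool_pos: [448.4, 221.2, 105.2]
orientation: [-179.8, 0.1, 0.7]
ft_force: [-1.0, -0.8, -0.1]
finger_gap: 47.3
```

```bash
python3 - <<'E'
from h import *
im,d=camera('top'); P=cloud('top',d); z=P[...,2]
m=((im.astype(int).min(-1)>110)&(z>35)&(z<70)).astype(np.uint8); m[:,:120]=0;m[:185]=0;m[275:]=0;m[:,320:]=0
n,l,s,c=cv2.connectedComponentsWithStats(m)
for k in range(1,n):
    if s[k,4]>15: print(c[k].round(1),s[k,4],P[l==k].mean(0).round(1))
s=env.state(); print(s['tool_pos'],s['finger_gap'])
E
```

```text
[263.8 199.3] 80 [579.   31.4  54.8]
[142.5 214.5] 85 [543.4 313.5  49.7]
[166.1 236.9] 76 [491.3 258.1  49.7]
[450.68749968 218.05582921 105.21794421] 46.62549015425158
```

Vial 1 is seated (cap at (579, 31), z 55). Take the second.

Request:
drive_tool:
  deltas:
    - [0,0,0,0.001,0.001,0.03,0.45]
    - [0,0,0,0,0,0.03,0.45]
    - [0,0,0,0,0,0.015,0.45]
    - [0,0,0,0,0,0.005,0.45]
    - [0,0,0,0,0,0,0.45]
    - [0,0,0,0,0,0,1]
    - [0,0,0,0,0,0,1]
    - [0,0,0,0,0,0,1]
    - [0,0,0,0,0,0,1]
    - [0,0,0,0,0,0,1]

```text
time: 7.4
tool_pos: [454.6, 213.6, 25.8]
orientation: [-180.0, -0.1, -0.0]
ft_force: [-0.3, -1.4, 5.4]
finger_gap: 22.8
```

Request:
drive_tool:
  deltas:
    - [0,0,0,0,0,-0.03,1]
    - [0,0,0,0,0,-0.04,1]
    - [0,0,0,0.0134,0.0367,-0.01,1]
    - [0,0,0,0.0134,0.0367,0,1]
    - [0,0,0,0.0134,0.0367,0,1]
    - [0,0,0,0.0134,0.0367,0,1]
    - [0,0,0,0.0134,0.0367,0,1]
    - [0,0,0,0,0,0.02,1]
    - [0,0,0,0,0,0,1]
    - [0,0,0,0,0,0,1]

```text
time: 8.4
tool_pos: [519.9, 30.8, 84.8]
orientation: [-180.0, 0.1, 0.1]
ft_force: [0.9, -0.6, -0.1]
finger_gap: 22.8
```

Request:
drive_tool:
  deltas:
    - [0,0,0,0.0015,0.0006,0.02,1]
    - [0,0,0,0,0,0.02,1]
    - [0,0,0,0,0,0.01,1]
    - [0,0,0,0,0,0.0035,1]
    - [0,0,0,0,0,0,1]
    - [0,0,0,0,0,0,1]

```text
time: 9.0
tool_pos: [522.7, 29.8, 32.2]
orientation: [-180.0, -0.1, 0.0]
ft_force: [-0.3, -0.2, -0.3]
finger_gap: 22.7
```

Request:
drive_tool:
  deltas:
    - [0,0,0,0,0,0.0013,1]
    - [0,0,0,0,0,0,0.58]
    - [0,0,0,0,0,0,0.58]
    - [0,0,0,0,0,0,0.58]
    - [0,0,0,0,0,-0.025,0.58]
    - [0,0,0,0,0,-0.05,0.58]
    - [0,0,0,-0.0064,-0.0458,0,0.45]
    - [0,0,0,-0.0064,-0.0458,0,0.45]
    - [0,0,0,-0.0064,-0.0458,0,0.45]
    - [0,0,0,-0.0064,-0.0458,0,0.45]
    - [0,0,0,-0.0064,-0.0458,0,0.45]
    - [0,0,0,0,0,0,0.45]

```text
time: 10.2
tool_pos: [488.7, 268.3, 105.7]
orientation: [-179.6, -0.1, 0.7]
ft_force: [-0.6, 0.4, -0.4]
finger_gap: 46.7
```

Request:
drive_tool:
  deltas:
    - [0,0,0,0,0,0,0.45]
    - [0,0,0,0,0,0,0.45]

```text
time: 10.4
tool_pos: [490.3, 256.7, 105.2]
orientation: [179.9, 0.0, -0.1]
ft_force: [-0.3, 0.1, 0.1]
finger_gap: 47.0
```

Request:
drive_tool:
  deltas:
    - [0,0,0,0.0003,-0.0015,0.03,0.45]
    - [0,0,0,0,0,0.03,0.45]
    - [0,0,0,0,0,0.015,0.45]
    - [0,0,0,0,0,0.005,0.45]
    - [0,0,0,0,0,0,0.45]
    - [0,0,0,0,0,0,1]
    - [0,0,0,0,0,0,1]
    - [0,0,0,0,0,0,1]
    - [0,0,0,0,0,0,1]
    - [0,0,0,0,0,0,1]

```text
time: 11.4
tool_pos: [491.5, 260.1, 26.4]
orientation: [-180.0, -0.1, -0.0]
ft_force: [-0.7, -0.4, 6.6]
finger_gap: 22.7
```

Request:
drive_tool:
  deltas:
    - [0,0,0,0,0,-0.03,1]
    - [0,0,0,0,0,-0.045,1]
    - [0,0,0,0.0123,0.0409,-0.015,1]
    - [0,0,0,0.0123,0.0409,0,1]
    - [0,0,0,0.0123,0.0409,0,1]
    - [0,0,0,0.0123,0.0409,0,1]
    - [0,0,0,0.0123,0.0409,0,1]
    - [0,0,0,0.0123,0.0409,0,1]
    - [0,0,0,0.0123,0.0409,0,1]
    - [0,0,0,0,0,0.02,1]
    - [0,0,0,0,0,0,1]
    - [0,0,0,0,0,0,1]

```text
time: 12.6
tool_pos: [575.9, -25.2, 95.1]
orientation: [-179.9, 0.1, 0.1]
ft_force: [0.4, 0.5, 0.4]
finger_gap: 22.8
```

Request:
drive_tool:
  deltas:
    - [0,0,0,0.0013,0.0008,0.02,1]
    - [0,0,0,0,0,0.025,1]
    - [0,0,0,0,0,0.013,1]
    - [0,0,0,0,0,0.0055,1]
    - [0,0,0,0,0,0,1]
    - [0,0,0,0,0,0,1]

```text
time: 13.2
tool_pos: [578.6, -26.5, 32.5]
orientation: [-180.0, -0.1, 0.1]
ft_force: [-0.4, -0.3, -0.1]
finger_gap: 23.1
```

Request:
drive_tool:
  deltas:
    - [0,0,0,0,0,0.0012,1]
    - [0,0,0,0,0,0,0.58]
    - [0,0,0,0,0,0,0.58]
    - [0,0,0,0,0,0,0.58]
    - [0,0,0,0,0,-0.025,0.58]
    - [0,0,0,0,0,-0.05,0.58]
    - [0,0,0,0,0,-0.05,0.58]

```text
time: 13.9
tool_pos: [577.0, -27.3, 156.0]
orientation: [180.0, 0.2, -0.0]
ft_force: [0.1, -0.2, -0.6]
finger_gap: 35.7
```

Request:
drive_tool:
  deltas:
    - [0,0,0,-0.0093,0.0407,0,0.4]
    - [0,0,0,-0.0093,0.0407,0,0.4]
    - [0,0,0,-0.0093,0.0407,0,0.4]
    - [0,0,0,-0.0093,0.0407,0,0.4]
    - [0,0,0,-0.0093,0.0407,0,0.4]
    - [0,0,0,-0.0093,0.0407,0,0.4]
    - [0,0,6,0,0,0,0.4]
    - [0,0,6,0,0,0,0.4]
    - [0,0,0,0,0,0,0.4]
    - [0,0,0,0,0,0,0.4]

```text
time: 14.9
tool_pos: [522.2, -271.0, 155.5]
orientation: [-180.0, 0.0, -11.8]
ft_force: [-0.1, 1.6, 0.0]
finger_gap: 51.4
```

```bash
python3 - <<'E'
from h import *
im,d=camera('top'); P=cloud('top',d); z=P[...,2]
m=((im.astype(int).min(-1)>110)&(z>35)&(z<70)).astype(np.uint8); m[:,:120]=0;m[:185]=0;m[275:]=0;m[:,320:]=0
n,l,s,c=cv2.connectedComponentsWithStats(m)
for k in range(1,n):
    if s[k,4]>15: print(c[k].round(1),s[k,4],P[l==k].mean(0).round(1))
s=env.state(); print(s['tool_pos'],s['orientation'],s['finger_gap'])
im,_=camera('side'); cv2.imwrite('pics/s2.png',cv2.resize(im[120:400,160:400],None,fx=2.1,fy=2.1))
E
```

```text
[263.8 199.4] 77 [578.9  31.2  54.9]
[289.3 200.5] 76 [576.4 -28.   55.4]
[142.5 214.4] 86 [543.6 313.4  49.9]
[264.2 224.2] 73 [521.1  30.2  55.3]
[137.6 257.7] 82 [443.4 322.9  50.2]
[ 522.30715076 -270.85618066  155.53483046] [-1.79990396e+02  1.28934218e-02 -1.18460683e+01] 51.048866804620424
```

View pics/s2.png

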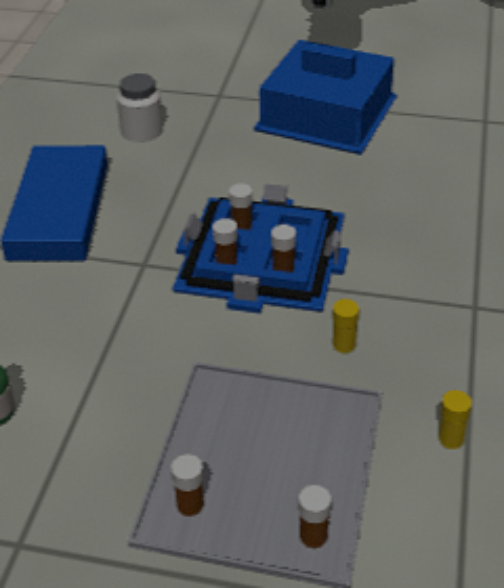

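Three vials are upright in wells at crop (241,205), (225,240) and (284,247), with two left in the stock tray. Now grip the cover's bar.

Request:
drive_tool:
  deltas:
    - [0,0,0,0.0006,0,0.04,0.4]
    - [0,0,0,0,0,0.03,0.4]
    - [0,0,0,0,0,0.016,0.4]
    - [0,0,0,0,0,0.006,0.4]
    - [0,0,0,0,0,0,0.4]
    - [0,0,0,0,0,0,1]
    - [0,0,0,0,0,0,1]
    - [0,0,0,0,0,0,1]
    - [0,0,0,0,0,0,1]
    - [0,0,0,0,0,0,1]
    - [0,0,0,0,0,0,1]
  grip_force: 90

```text
time: 16.1
tool_pos: [523.7, -271.8, 65.1]
orientation: [180.0, -0.1, -12.0]
ft_force: [-1.6, 1.0, 6.7]
finger_gap: 16.0
```

Request:
drive_tool:
  deltas:
    - [0,0,0,0,0,-0.02,1]
    - [0,0,0,0,0,-0.04,1]
    - [0,0,0,0,0,-0.04,1]
    - [0,0,-6,0,0,-0.015,1]
    - [0,0,-6,0,0,0,1]

```text
time: 16.6
tool_pos: [524.7, -272.5, 182.1]
orientation: [179.8, -0.3, 0.2]
ft_force: [0.3, 0.2, -2.1]
finger_gap: 16.2
```

Request:
drive_tool:
  deltas:
    - [0,0,0,0.0037,-0.0391,0,1]
    - [0,0,0,0.0037,-0.0391,0,1]
    - [0,0,0,0.0037,-0.0391,0,1]
    - [0,0,0,0.0037,-0.0391,0,1]
    - [0,0,0,0.0037,-0.0391,0,1]
    - [0,0,0,0.0037,-0.0391,0,1]
    - [0,0,0,0.0037,-0.0391,0,1]
    - [0,0,0,0,0,0,1]
    - [0,0,0,0,0,0,1]
    - [0,0,0,0,0,0,1]

```text
time: 17.6
tool_pos: [548.3, 0.8, 178.5]
orientation: [179.9, 0.0, -0.1]
ft_force: [-0.1, -0.2, -1.2]
finger_gap: 16.5
```

```bash
python3 - <<'E'
from h import *
im,d=camera('top'); P=cloud('top',d); z=P[...,2]
s=env.state(); T=s['tool_pos']; print(T,s['orientation'],s['finger_gap'],s['ft_force'])
B=(np.abs(P[...,0]-T[0])<85)&(np.abs(P[...,1]-T[1])<85)
zt=T[2]-5
m=(B&(np.abs(z-zt)<9)).astype(np.uint8)
m=cv2.morphologyEx(m,cv2.MORPH_OPEN,np.ones((3,3)))
q=P[m>0]; print(len(q),cv2.minAreaRect(q[:,:2].astype(np.float32)),np.linalg.lstsq(np.c_[q[:,:2]-T[:2],np.ones(len(q))],q[:,2],rcond=None)[0])
cv2.imwrite('pics/t3.png',cv2.resize(np.hstack([im[150:280,210:350]]),None,fx=3,fy=3))
im,_=camera('side'); cv2.imwrite('pics/s3.png',cv2.resize(im[100:300,180:400],None,fx=2.5,fy=2.5))
a=cv2.imread('pics/t3.png');b=cv2.imread('pics/s3.png');h=400
cv2.imwrite('pics/b3.png',np.hstack([cv2.resize(a,(400,371)),cv2.resize(b,(400,371))]))
E
```

```text
[5.48369286e+02 3.16576323e-01 1.78564111e+02] [ 1.79940586e+02  2.34267672e-02 -1.48691501e-01] 16.017147265145898 [ 0.54694527 -0.30644668 -1.73822431]
75 ((501.5313415527344, 56.98604202270508), (33.21055603027344, 8.546855926513672), 0.6394034028053284) [ 2.11995952e-02 -6.49252200e-02  1.77330116e+02]
```

View pics/b3.png

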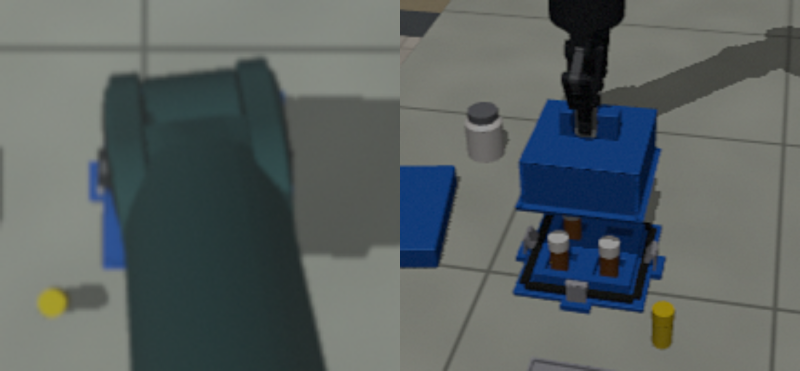

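The cover hangs level over the tray, but the arm hides the top view. I'll compare cover and tray in the side camera alone.

```bash
python3 - <<'E'
from h import *
def rect(P,m,nm):
    m=cv2.morphologyEx(m.astype(np.uint8),cv2.MORPH_OPEN,np.ones((3,3)))
    n,l,s,c=cv2.connectedComponentsWithStats(m); k=1+s[1:,4].argmax(); q=P[l==k]
    xy=q[:,:2]; print(nm,len(q),[np.round(v,1) for v in cv2.minAreaRect(xy.astype(np.float32))],'pct',np.percentile(xy,[1,99],axis=0).round(1).tolist(),np.median(q[:,2]).round(1))
    return q
d0=np.load('side0.npy'); P0=cloud('side',d0); z=P0[...,2]; i0=np.load('side0i.npy').astype(int)
near=(abs(P0[...,0]-549)<85)&(abs(P0[...,1]-2)<85)
q=rect(P0,near&(z>16.5)&(z<24),'block')
for nm,m in (('block blue',near&(z>16)&(z<24)&(i0[...,0]>i0[...,2]+50)),): rect(P0,m,nm)
im,d=camera('side'); P=cloud('side',d); z=P[...,2]; im=im.astype(int)
T=env.state()['tool_pos']; print(T)
blue=im[...,0]>im[...,2]+50
near=(abs(P[...,0]-549)<90)&(abs(P[...,1]-2)<90)&blue&(z>90)
q=P[near&(z>160)&(z<183)]; print('zhist',np.histogram(q[:,2],bins=range(160,186,3)))
zt=np.median(q[:,2])
q=rect(P,near&(abs(z-zt)<6),'cover top'); 
print('plane',np.linalg.lstsq(np.c_[q[:,:2]-T[:2],np.ones(len(q))],q[:,2],rcond=None)[0])
f=P[near&(z>120)&(z<zt-10)&(P[...,1]>50)]; A=np.linalg.lstsq(np.c_[f[:,0]-549,np.ones(len(f))],f[:,1],rcond=None)[0]; print('+y face slope,y',A, 'x range',np.percentile(f[:,0],[1,99]),np.std(f[:,1]))
q=P[near&(z>zt+12)]; print('bar',np.percentile(q,[2,98],axis=0).round(1))
E
```

```text
block 1135 [array([549.4,   3.9]), array([112.8, 118.3]), np.float64(0.3)] pct [[493.7, -51.0], [603.9, 61.3]] 21.9
block blue 1157 [array([549.4,   3.9]), array([112.9, 118.3]), np.float64(0.3)] pct [[493.6, -51.0], [603.8, 61.3]] 21.9
[5.48519880e+02 3.41549834e-01 1.78554947e+02]
zhist (array([  85,   86,  108,   96,  424, 1291,   37,   19]), array([160, 163, 166, 169, 172, 175, 178, 181, 184]))
cover top 1802 [array([546.3,   1.5]), array([130.6, 124.5]), np.float64(89.8)] pct [[484.7, -58.6], [607.5, 65.2]] 175.7
plane [ 6.24544577e-05 -9.46704274e-03  1.75738504e+02]
+y face slope,y [5.63859035e-03 6.42339537e+01] x range [481.99545603 609.48643828] 2.28475429688803
bar [[515.9  -5.6 187.9]
 [578.2  13.8 207.7]]
```

Request:
drive_tool:
  deltas:
    - [0,0,0,0.0024,-0.0013,0.02,1]
    - [0,0,0,0,0,0.03,1]
    - [0,0,0,0,0,0.015,1]
    - [0,0,0,0,0,0.006,1]
    - [0,0,0,0,0,0,1]
    - [0,0,0,0,0,0,1]
    - [0,0,0,0,0,0,1]

```text
time: 18.45
tool_pos: [552.0, 3.3, 108.6]
orientation: [-180.0, -0.1, -0.0]
ft_force: [-0.1, -0.5, -1.4]
finger_gap: 16.6
```

```bash
python3 - <<'E'
from h import *
im,d=camera('side'); P=cloud('side',d); z=P[...,2]
cv2.imwrite('pics/s4.png',cv2.resize(im[140:280,220:350],None,fx=4,fy=4,interpolation=cv2.INTER_CUBIC))
im=im.astype(int);s=env.state();T=s['tool_pos'];print(T,s['ft_force'])
near=(abs(P[...,0]-549)<90)&(abs(P[...,1]-2)<90)&(im[...,0]>im[...,2]+50)
m=near&(abs(z-105)<5); q=P[m]; print(cv2.minAreaRect(q[:,:2].astype(np.float32)),np.percentile(q,[1,99],axis=0).round(1),np.median(q[:,2]))
q=P[near&(z>118)&(z<140)]; print('bar',np.percentile(q,[2,98],axis=0).round(1))
E
```

```text
[551.95708378   3.39585419 108.5721009 ] [ 0.28606632  0.77833363 -1.46604274]
((549.9767456054688, 5.046592712402344), (131.9989776611328, 123.99456024169922), 89.87078857421875) [[488.4 -56.4 100.5]
 [611.   68.9 108.3]] 105.64016741082759
bar [[519.1  -2.7 118.8]
 [582.2  15.2 137.2]]
```

View pics/s4.png

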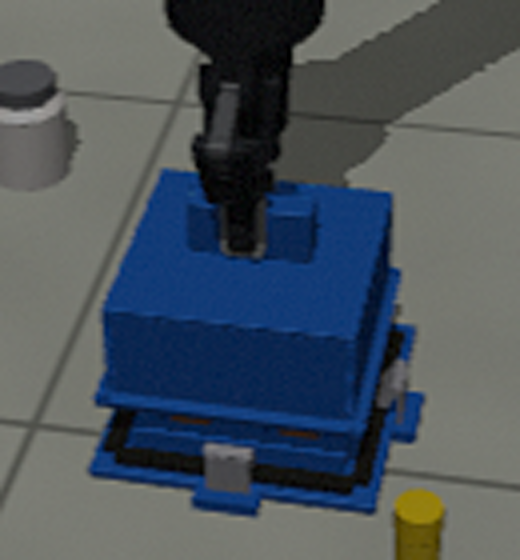

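The cover is square over the tray; flange and base edges are parallel. I nudge y by -1.4 mm and descend gently.

Request:
drive_tool:
  deltas:
    - [0,0,0,-0.0005,0.0014,0,1]
    - [0,0,0,0,0,0.006,1]
    - [0,0,0,0,0,0.006,1]
    - [0,0,0,0,0,0.004,1]
    - [0,0,0,0,0,0,1]
    - [0,0,0,0,0,0,1]

```text
time: 19.1
tool_pos: [550.5, 2.1, 91.2]
orientation: [180.0, 0.0, 0.0]
ft_force: [-0.4, 0.4, -1.6]
finger_gap: 16.6
```

Request:
drive_tool:
  deltas:
    - [0,0,0,0,0,0.003,1]
    - [0,0,0,0,0,0.003,1]
    - [0,0,0,0,0,0.002,1]
    - [0,0,0,0,0,0,1]
    - [0,0,0,0,0,0,1]

```text
time: 19.6
tool_pos: [550.8, 2.7, 84.1]
orientation: [-180.0, -0.0, 0.0]
ft_force: [-2.2, 1.7, 5.6]
finger_gap: 16.6
```

Request:
drive_tool:
  deltas:
    - [0,0,0,-0.0005,-0.0003,0.001,1]
    - [0,0,0,0,0,0.001,1]
    - [0,0,0,0,0,0,1]
    - [0,0,0,0,0,0,1]

```text
time: 20.0
tool_pos: [550.7, 2.7, 82.5]
orientation: [-180.0, -0.1, 0.0]
ft_force: [-0.6, 1.9, 8.8]
finger_gap: 16.7
```

Request:
drive_tool:
  deltas:
    - [0,0,0,-0.0003,-0.0003,0.001,1]
    - [0,0,0,0,0,0.001,1]
    - [0,0,0,0,0,0,1]
    - [0,0,0,0,0,0,1]

```text
time: 20.4
tool_pos: [550.8, 2.8, 80.9]
orientation: [-180.0, -0.1, -0.0]
ft_force: [-1.9, 0.1, 10.9]
finger_gap: 16.2
```

Request:
drive_tool:
  deltas:
    - [0,0,0,-0.0003,0,0.001,1]
    - [0,0,0,0,0,0.001,1]
    - [0,0,0,0,0,0,1]
    - [0,0,0,0,0,0,1]

```text
time: 20.8
tool_pos: [549.5, 2.4, 77.2]
orientation: [180.0, 0.0, -0.0]
ft_force: [-0.7, -0.3, -2.5]
finger_gap: 16.3
```

The force dropped from 11 N to below zero, so the clips have snapped. Now press to about 10 N.

Request:
drive_tool:
  deltas:
    - [0,0,0,0,0,0.0015,1]
    - [0,0,0,0,0,0.001,1]
    - [0,0,0,0,0,0,1]
    - [0,0,0,0,0,0,1]
    - [0,0,0,0,0,0,1]

```text
time: 21.3
tool_pos: [549.6, 2.5, 75.3]
orientation: [180.0, -0.0, -0.0]
ft_force: [-1.8, -1.0, 3.7]
finger_gap: 16.3
```

Request:
drive_tool:
  deltas:
    - [0,0,0,0,0,0.001,1]
    - [0,0,0,0,0,0.001,1]
    - [0,0,0,0,0,0,1]
    - [0,0,0,0,0,0,1]
    - [0,0,0,0,0,0,1]

```text
time: 21.8
tool_pos: [549.6, 2.4, 73.7]
orientation: [180.0, -0.0, -0.0]
ft_force: [-2.5, -1.1, 7.7]
finger_gap: 16.2
```

```bash
python3 - <<'E'
from h import *
for k in range(6):
    im,d=camera('side'); s=env.state(); print(s['tool_pos'].round(1),s['ft_force'].round(1))
P=cloud('side',d); z=P[...,2]
cv2.imwrite('pics/s5.png',cv2.resize(im[140:280,220:350],None,fx=4,fy=4,interpolation=cv2.INTER_CUBIC))
im=im.astype(int)
near=(abs(P[...,0]-549)<90)&(abs(P[...,1]-2)<90)&(im[...,0]>im[...,2]+50)
q=P[near&(abs(z-70.5)<5)]; print(np.percentile(q,[1,99],axis=0).round(1),np.median(q[:,2]),np.linalg.lstsq(np.c_[q[:,:2]-[549,2],np.ones(len(q))],q[:,2],rcond=None)[0])
E
```

```text
[549.7   2.5  73.7] [-1.5 -1.5  8.1]
[549.7   2.5  73.7] [-1.4 -1.4  8.9]
[549.6   2.5  73.7] [-1.6 -0.6  7.9]
[549.6   2.4  73.7] [-1.4 -0.3  8.1]
[549.7   2.5  73.7] [-2.3 -0.8  8.1]
[549.6   2.4  73.7] [-2.3 -0.5  8.1]
[[486.1 -57.2  66. ]
 [609.   67.6  73.6]] 70.78569061898533 [ 1.08066755e-03 -6.63048344e-03  7.08527422e+01]
```

View pics/s5.png

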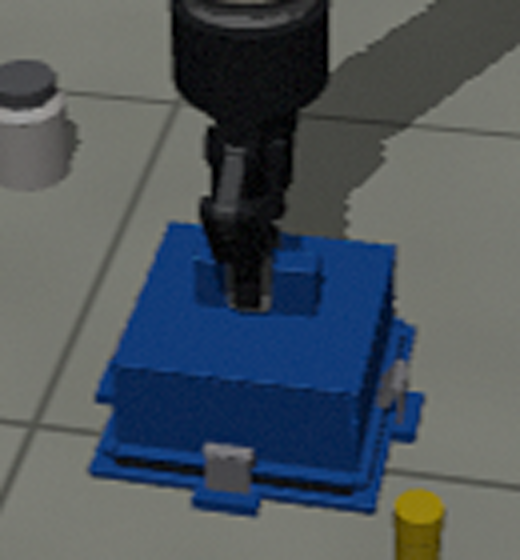

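The clips sit over the flange at crop (228,465) and (395,380) and the cover is level. The push holds steady at about 8 N, plus the cover's own weight. Hand in.

```bash
python3 -c "
from h import *
print(env.sign_off()); s=env.state(); print(s['time'],s['ft_force'],s['tool_pos'])"
```

```text
the job is handed in; nothing more can be done
None
the job is handed in; nothing more can be done
```

I stood three vials upright in tray wells and left the other two in the stock tray. I then set the cover over the tray, pressed it until the clips snapped, and handed the job in at about 22 s, still gripping the handle and pressing. The hand-in gave no verdict.

- **Vials:** before covering, the camera measured the three caps in the wells at 55 mm above the bench, which fits vials standing on the well floors. The other two had not moved.
- **Snap:** the push rose to about 11 N at the last reading before the snap, then dropped below zero.
- **Final press:** the wrist force read a steady 8 N, about 10 N on the seal with the cover's weight. The tool moved down 3.5 mm after the snap, so the seal is squeezed roughly 3 mm.
- **Cover position:** it was level within 0.01 rad, and I estimate the handle at about 84 mm above the bench. The side camera's centre estimates disagreed by 1–3 mm, mostly in y, which is within the 6 mm allowed.
- **Not checked:** I saw only two of the four clips in the last picture; the level cover suggests the other two also engaged. The arm hid the top view, and a reading I tried after hand-in was refused. I did not measure the bystanders, but the arm never went near them.

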